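Hang the ink caddy on the drying rail and slide it to its station

ROBOT

A 6-joint arm with a two-finger parallel gripper is mounted at the origin on a cart in front of the work surface, level with it; the furniture and walls round the work are solid. World frame = base frame: x ahead of the robot, y to its left, z up, the work surface at z = 0. Lengths are in m, angles in rad, forces in N, time in s.
With the tool pointing down it reaches from about 0.3 to 1 m from the base axis. Payload 5.1 kg.
Tool frame: the origin (TCP) lies between the finger pads; the fingertips stand 17 mm ahead of it and the grasp point (between the pads) lies 2 mm behind it; x points along the fingers, y is the direction in which the jaws open and shut, and the axes are right-handed (so a half turn about x gives the same grasp; the last joint's range is limited). The gripper opens to 95 mm and grips with 3 to 60 N. Pads are 20 mm wide; open, the fingers measure 119 mm over their backs; the gripper's body (75 mm by 180 mm) begins 59 mm behind the grasp point.
Start: joints at [-1.208, 0.124, 1.65, -0, 1.367, -0.083], TCP at [0.28, -0.586, 0.232] pointing down, gripper open.
Joint ranges: [-2.61, 2.61], [-1.02, 2.33], [0.03, 2.71], [-1.35, 4.49], [0.32, 2.68], [-2.91, 2.91]. Speed limits (rad/s): [2.57, 2.57, 3.14, 3.14, 3.14, 3.14].

INTERFACE

Orientations are given as a unit quaternion [x, y, z, w].
In Python, from workcell import manip, vision gives the robot as it stands.
- The arm moves only by the tool apply_moves, never from a script. Its argument "plan" is text: rows parted by semicolons, each of 7 numbers parted by spaces: the shift along the tool's x, y, z in units of 25 mm (1.0 is 25 mm), then the turn, a rotation vector about the tool's x, y, z in units of 5 degrees (1.0 is 5 degrees), then the opening in per cent of the stroke, from 0 (shut) to 100 (fully open). A call has 1 to 12 rows; each row shifts and turns the pose as measured when the row begins, along the tool's axes as they then stand; what a row does not reach is not made up. A row lasts 1/12 s, in which the tool goes at most 41.7 mm and 7.16 degrees, less where a joint would pass 70% of its speed; a pose out of reach is approached as far as the arm can. A call is refused whole if a number of a shift passes 1 or a number of a turn 1, either way. A call with a gripper value outside its range is refused whole. The fingers move at their own pace and stop on an object; "grip_force" is the grip in N (left out, the last holds). Time passes only in rows, so rows that do not move let the fingers close. It gives the time, the measured TCP pose, the force and the opening at its end, in the units of the state.
- manip.get_state(): the state, without advancing time (a new reading comes with each control period).
- vision.read_camera(name): name is "scene" or "top"; returns the picture (420x560x3 uint8, red, green, blue); there is no depth.
- vision.calibration(name): a dict with "fx", "fy", "cx", "cy" (pixels), "camera_from_world" (4x4, takes a point from world to camera coordinates). Camera axes: x right, y down, z forward; pixel columns grow to the right and rows downward; lengths in m; the calibration is good to about 2 mm. A picture is of the moment at which its call begins. calibration takes no time and is no camera call.
- manip.job_done(): hands the job in, once; it reports no verdict.
Trained networks look in the newest picture that a camera, given by its name, has taken for a name from the list of things; names that differ only in an ending like _2 or _b are one class to them, and where a whole thing is asked for, a point or a joint stands for the part that bears it (a point fixed in the world has none). Each returns a list of dicts, best first, with "conf" (0 to 1); they miss things now and then, are a little off and sometimes report something else, mostly with a low value. They report only what shows in the picture. A call takes as long as a camera call.
- vision.spot_in(camera, name): "location" ([x, y, z] in m, in the coordinates of the camera as it stood for that picture, good to about 4 mm: the middle of the surface that is visible of it).
- vision.trace(camera, name): "pixels" (420x560 bool, what is visible of it).
- vision.spot_point(camera, name): "location" ([x, y, z] in m, in the coordinates of the camera as it stood for that picture, good to about 4 mm: a listed point, or the origin of a listed thing).
The state is a dict: "time": time; "joint_positions": joint angles; "qvel": joint speeds; "joint_torque": joint torques, N m; "tcp_pos": TCP position; "tool_rot": TCP orientation; "ft_force": force on the tool from outside, world axes, zero at the start; "ft_torque": the same for the moment, N m; "grip_width": finger opening in m.
Only numpy, scipy, OpenCV 4.12 (cv2) and the standard library are available. Lean on these libraries where they do the work, as an engineer would, in place of code of your own. Each camera call takes 0.05 s, during which the arm holds its last target. There are 200 camera calls.

TASK

Lift the ink caddy by its wooden handle and hook it over the rail at the blue band, so that the band is between its two wire hooks, and let go of it so that it hangs there by itself. Then push it along the rail, without lifting it off, until the red band is midway between its two hooks (to within about a centimetre), and leave it hanging still and free. Do not knock the rest of the things about.

Things in the scene. Friction and masses are not known exactly. Their poses are not given: they have to be found in the camera images.
- caddy: Ink caddy, loose, 0.37 kg, standing upright: dark steel tray 84 x 84 x 22 mm with an ink tin fixed in it (tin top at 41 mm), two wire hooks 56 mm apart, wooden handle on top; 202 mm tall. Origin: centre of the tray's underside; z up, y from hook to hook. The hooks are open to +x, which at the start points roughly away from the robot, to the rail. Hung up, the underside is 40 mm above the table.
- caddy_hook (a point): Midway between the two hooks at the inside of their bends, 146 mm above the tray's underside; rests on top of the rail (6 mm above its axis) when hung. The hooks' legs (wire 6 mm thick) stand 12.5 mm to its -x side, above 88 mm height; below that they lean out to 43 mm at 55 mm height. Axes as the caddy's.
- caddy_lips (a point): Midway between the free ends of the two hooks, which come down on the +x side: 18 mm to +x of the middle, lowest point 113 mm above the tray's underside. The rail enters from +x, below these lips and above the tin; then the caddy is lowered until the bends rest on the rail. The throat inside the hooks is 19 mm wide.
- caddy_handle (a point): Where to grip the caddy: middle of its wooden handle, 182 mm above the tray's underside. The handle is 14 mm thick (along the caddy's x), 66 mm long (along its y) and reaches from 154 to 202 mm height. Its ends can be pushed. Axes as the caddy's.
- rail: Drying rail, fixed: round steel bar, diameter 12 mm, along its y axis, axis 180 mm above the table, on two wooden posts 400 mm apart (22 x 18 mm, to 190 mm height) with feet 100 x 36 mm and a tie bar 12 mm high on the table between them. Origin: on the table under the middle of the bar; x is square to the bar, roughly away from the robot.
- rail_mid (a point): Middle of the bar, on its axis; axes as the rail's.
- blue_band: Blue painted band 16 mm wide round the bar (flush, nothing catches on it), near one end of it; origin on the bar's axis in the middle of the band. The place to hook the caddy on.
- red_band: Red painted band 16 mm wide round the bar, near the other end; origin on the bar's axis in the middle of the band. The caddy's station.
- jar: Clear jar with a green lid, 70 x 70 x 101 mm, loose bystander; origin: centre of its underside.
- bean_tin: Red and white food tin, 75 mm across, 110 mm high, loose bystander; origin: centre of its underside.
- baren_1: Turned wooden baren, 68 mm across, 44 mm high, loose bystander; origin: centre of its underside.
- roller_red: Red ink roller lying on the table, 63 x 145 x 25 mm, loose bystander; origin: centre of its underside.

How it is judged:
On the way, in this order (a step that is already met when the one before it is completed fails the run):
1. the caddy hangs by itself from the rail, both hooks on it, with the blue band between its hooks (middle within 25 mm of the band), released (z of caddy_hook in the frame of rail_mid between 0 and 0.012 m and x of caddy_hook in the frame of rail_mid between -0.012 and 0.012 m and angle between caddy's own z axis and vertical below 0.2 rad and angle between the y axis of caddy and the y axis of rail, either way round below 0.2 rad and contact force between caddy and rail above 0.5 N and contact force between caddy and the arm below 0.05 N and contact force between caddy and the fingers below 0.05 N and horizontal distance between caddy_hook and blue_band below 0.025 m), for 0.3 s.
2. the caddy passes along the rail between the bands with its hooks still on the rail (z of caddy_hook in the frame of rail_mid between -0.005 and 0.018 m and contact force between caddy and rail above 0.3 N and horizontal distance between caddy_hook and blue_band above 0.045 m and horizontal distance between caddy_hook and red_band above 0.025 m), for 0.1 s.
At the end, for the whole second after the job is handed in: The caddy hangs freely and at rest from the rail by both hooks, upright (within 0.2 rad) and in line with the rail (within 0.2 rad), with the middle between its hooks within 13 mm of the middle of the red band, untouched by the robot (z of caddy_hook in the frame of rail_mid between 0 and 0.012 m and x of caddy_hook in the frame of rail_mid between -0.012 and 0.012 m and angle between caddy's own z axis and vertical below 0.2 rad and angle between the y axis of caddy and the y axis of rail, either way round below 0.2 rad and contact force between caddy and rail above 0.5 N and contact force between caddy and the arm below 0.05 N and contact force between caddy and the fingers below 0.05 N and horizontal distance between caddy_hook and red_band below 0.013 m and linear speed of caddy below 0.03 m/s and angular speed of caddy below 0.3 rad/s).
It fails at once if the jar was knocked about (moved more than 40 mm) (distance of jar from where it was at the start of the episode above 0.04 m).
It fails at once if the food tin was knocked about (moved more than 40 mm) (distance of bean_tin from where it was at the start of the episode above 0.04 m).
It fails at once if the baren was knocked about (moved more than 40 mm) (distance of baren_1 from where it was at the start of the episode above 0.04 m).
It fails at once if the red roller was knocked about (moved more than 40 mm) (distance of roller_red from where it was at the start of the episode above 0.04 m).
It also fails if it takes over 59 s, if anything falls off the work surface, if the arm or the gripper's body presses on something with over 40 N, if the wrist force passes 120 N, or if a joint passes its speed limit or range.

## Working session

There is one attempt and no reset: what is moved stays moved. The work goes in short steps, Python scripts to look and compute and a tool call to move; the robot and the scene stay as the last step left them, time stands still between calls to the robot, and variables do not carry over. Pictures are saved under pics/ and viewed, about 8 in all and at most 12, crops included, and the job is handed in when it is done.

Besides the shell and the picture viewer there is one more tool, called after "Emit:" as name(argument=value, ...) on one line, values as JSON. apply_moves: Moves the arm, as the interface text tells. Its arguments: {"type":"object","properties":{"plan":{"type":"string"},"grip_force":{"type":"number"}},"required":["plan"]}

```bash
mkdir -p pics; ls
cat > h.py <<'E'
import numpy as np, cv2
from workcell import manip, vision
from scipy.spatial.transform import Rotation as R
def cw(cam,p):
    T=np.linalg.inv(vision.calibration(cam)["camera_from_world"]); return T[:3,:3]@np.array(p)+T[:3,3]
def proj(cam,p):
    c=vision.calibration(cam); q=(c["camera_from_world"]@np.append(p,1))[:3]
    return np.array([c["fx"]*q[0]/q[2]+c["cx"],c["fy"]*q[1]/q[2]+c["cy"]])
def P(cam,n,k=1):
    r=vision.spot_point(cam,n)
    return [(np.round(cw(cam,d["location"]),4),round(d["conf"],2)) for d in r[:k]]
def shot(cam,f):
    im=vision.read_camera(cam); cv2.imwrite(f,im[...,::-1]); return im
def st():
    s=manip.get_state(); r=R.from_quat(s["tool_rot"])
    print("t",s["time"],"tcp",np.round(s["tcp_pos"],4),"F",np.round(s["ft_force"],2),"w",s["grip_width"]); print(np.round(r.as_matrix(),3)); return s,r
E
python3 - <<'E'
from h import *
for c in("scene","top"):
    shot(c,f"pics/{c}0.png")
    for n in ["caddy","caddy_hook","caddy_lips","caddy_handle","rail","rail_mid","blue_band","red_band","jar","bean_tin","baren_1","roller_red"]:
        print(c,n,P(c,n,2))
a=cv2.imread("pics/scene0.png");b=cv2.imread("pics/top0.png")
cv2.imwrite("pics/both0.png",cv2.resize(np.vstack([a,b]),(400*1,600)))
st(); print(manip.get_state()["joint_positions"])
E
```

```text
pics
scene caddy [(array([0.4374, 0.0574, 0.0006]), 0.74)]
scene caddy_hook [(array([0.435 , 0.0578, 0.149 ]), 0.79), (array([0.4545, 0.0457, 0.1117]), 0.17)]
scene caddy_lips [(array([0.4503, 0.0481, 0.1115]), 0.66)]
scene caddy_handle [(array([0.4356, 0.0554, 0.1814]), 0.94)]
scene rail [(array([0.5979, 0.1315, 0.1799]), 0.6), (array([ 0.5906,  0.0376, -0.0017]), 0.57)]
scene rail_mid [(array([0.5932, 0.0373, 0.1791]), 0.62)]
scene blue_band [(array([0.5959, 0.1313, 0.1784]), 0.4)]
scene red_band [(array([ 0.5829, -0.0479,  0.1815]), 0.46)]
scene jar [(array([0.4675, 0.2897, 0.0023]), 0.77)]
scene bean_tin [(array([ 0.753 ,  0.2676, -0.0023]), 0.77)]
scene baren_1 [(array([ 7.781e-01, -4.530e-02,  7.000e-04]), 0.61), (array([0.4368, 0.0545, 0.182 ]), 0.23)]
scene roller_red [(array([ 3.872e-01, -2.775e-01,  1.000e-04]), 0.59)]
top caddy [(array([ 0.4394,  0.0591, -0.0022]), 0.81)]
top caddy_hook [(array([0.4361, 0.0622, 0.1403]), 0.95)]
top caddy_lips [(array([0.4554, 0.0494, 0.1115]), 0.56)]
top caddy_handle [(array([0.4364, 0.0634, 0.1837]), 0.71)]
top rail [(array([ 0.5905,  0.0369, -0.0016]), 0.61)]
top rail_mid [(array([0.5911, 0.0381, 0.1804]), 0.6), (array([0.5958, 0.1325, 0.1814]), 0.16)]
top blue_band []
top red_band [(array([ 0.5868, -0.0451,  0.1833]), 0.56)]
top jar [(array([ 0.4704,  0.2916, -0.0042]), 0.82)]
top bean_tin [(array([ 0.7476,  0.2726, -0.0009]), 0.86)]
top baren_1 [(array([ 0.7739, -0.0435, -0.0026]), 0.82), (array([0.5892, 0.0389, 0.1787]), 0.21)]
top roller_red [(array([ 0.386 , -0.2714, -0.0011]), 0.69)]
t 1.3 tcp [ 0.2802 -0.5865  0.2316] F [ 0.87 -0.56  0.57] w 0.09498440870539242
[[ 0.     0.431 -0.902]
 [ 0.    -0.902 -0.431]
 [-1.     0.    -0.   ]]
[-1.20761186e+00  1.23819378e-01  1.65029505e+00  4.98601567e-05
  1.36746564e+00 -8.25794813e-02]
```

View pics/scene0.png

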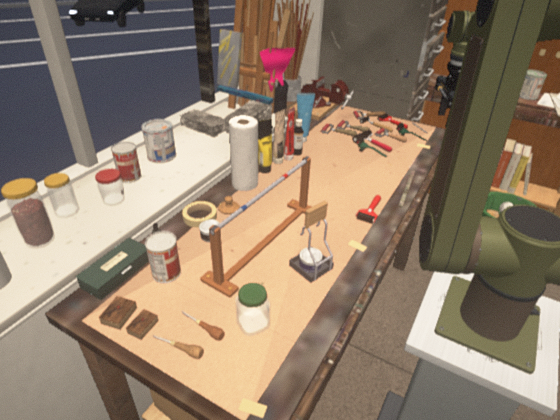

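View pics/top0.png

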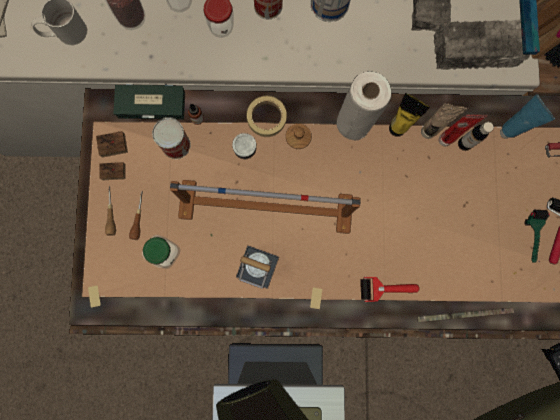

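Run:
```python
from h import *
for c in("scene","top"):
    k=vision.calibration(c);T=np.linalg.inv(k["camera_from_world"]);print(c,k["fx"],T[:3,3].round(3),T[:3,2].round(3))
    im=cv2.imread(f"pics/{c}0.png"); hsv=cv2.cvtColor(im,cv2.COLOR_BGR2HSV)
    for n in ["rail","caddy_handle","caddy"]:
        r=vision.trace(c,n)
        if not r: print(c,n,None);continue
        m=r[0]["pixels"].astype(np.uint8); ys,xs=np.nonzero(m); print(c,n,r[0]["conf"],m.sum(),xs.min(),xs.max(),ys.min(),ys.max())
        np.save(f"pics/{c}_{n}.npy",m)
    for n,lo,hi in(("blue",(95,90,40),(130,255,255)),("red",(0,120,60),(8,255,255))):
        m=cv2.inRange(hsv,lo,hi); nn,l,s,ce=cv2.connectedComponentsWithStats(m)
        for i in range(1,nn):
            if s[i,4]>15: print(c,n,s[i],ce[i].round(1))
```

```text
scene 417.12384700679115 [0.122 0.807 0.782] [ 0.395 -0.706 -0.588]
scene rail 0.76 3088 200 310 157 297
scene caddy_handle 0.79 1614 289 333 201 282
scene caddy 0.59 1600 289 333 202 283
scene blue [219  86  17   8  52] [227.6  89.3]
scene blue [237  91  35  11 102] [251.8  95.1]
scene blue [298  96  16  32 264] [304.8 106.7]
scene red [285  21  17  48 135] [296.5  44.1]
scene red [312  77  36  27 358] [331.8  90.8]
scene red [304  85   7   7  27] [307.   87.6]
scene red [316  99  10   8  42] [321. 103.]
scene red [285 111  10  44 297] [289.8 134.3]
scene red [354 111   5   7  19] [355.8 113.5]
scene red [379 115  22  11  89] [389.4 119.8]
scene red [338 120   7   6  25] [341.1 122.8]
scene red [322 124   7   6  25] [325.4 126.6]
scene red [403 124   5   5  19] [405.1 125.6]
scene red [377 128   7   6  25] [380.4 130.4]
scene red [371 139  21  13  56] [381.9 145.1]
scene red [114 151  22  11 101] [124.5 157.4]
scene red [ 96 164  38  19 434] [114.6 173.9]
scene red [283 173   5   6  16] [285.2 175.4]
scene red [356 195  25  27 206] [371.  207.7]
scene red [163 246  14  14  74] [170.
[... 154 characters left out ...]

top caddy_handle 0.61 1180 236 277 246 288
top caddy 0.67 1239 236 278 246 288
top blue [520   0  19  54 622] [528.8  23.2]
top blue [313   2   4  11  16] [314.1   7.8]
top blue [322  14  21   5  48] [330.9  16.2]
top blue [503  96  50  41 934] [526.8 118.2]
top blue [218 188   8   5  34] [221.3 190. ]
top red [204   0  28  23 530] [217.2   9.8]
top red [254   0  12  14  71] [259.1   6.3]
top red [259   0  12   3  25] [265.8   0.8]
top red [441 114  43  30 441] [460.7 127.5]
top red [162 140  22  11  48] [174.  147.4]
top red [547 142  13   8  65] [553.6 145.3]
top red [165 152   8   5  18] [168.9 153.9]
top red [301 195   8   6  41] [304.2 197.4]
top red [364 277  56  25 512] [389.8 288.6]
```

The scene view shows the caddy at about (312,255) in front of the rail. In the top view the blue band is at (221,190), the red band at (304,197) and the caddy at (257,266), with its handle slanted. Next I'll measure yaw and positions from the pixels.

```bash
cat >> h.py <<'E'
def ray(cam,uv,z):
    c=vision.calibration(cam);T=np.linalg.inv(c["camera_from_world"])
    d=T[:3,:3]@np.array([(uv[0]-c["cx"])/c["fx"],(uv[1]-c["cy"])/c["fy"],1]);return T[:3,3]+d*(z-T[2,3])/d[2]
E
python3 - <<'E'
from h import *
b=ray("top",(221.3,190.0),.184);r=ray("top",(304.2,197.4),.184)
print("blue",b,"red",r,np.degrees(np.arctan2(-(b-r)[0],(b-r)[1])))
im=cv2.imread("pics/top0.png")
hsv=cv2.cvtColor(im,cv2.COLOR_BGR2HSV)
sub=im[235:300,225:290]
m=cv2.inRange(hsv,(5,60,90),(25,255,255))&(cv2.erode(np.load("pics/top_caddy.npy"),np.ones((3,3)))*255)
print(m.sum()/255); ys,xs=np.nonzero(m)
n,l,s,c=cv2.connectedComponentsWithStats(m);i=1+np.argmax(s[1:,4]);print(s[i],c[i])
pts=np.argwhere(l==i)[:,::-1].astype(float)
w=np.array([ray("top",p,.202)[:2] for p in pts]);mu=w.mean(0);u=np.linalg.svd(w-mu)[2][0];u*=np.sign(u[1])
print("handle",mu,"ext",np.ptp((w-mu)@u),"yaw",np.degrees(np.arctan2(-u[0],u[1])))
# tray outline
cm=np.load("pics/top_caddy.npy");ys,xs=np.nonzero(cm);w=np.array([ray("top",(x,y),.02)[:2] for x,y in zip(xs,ys)]).astype(np.float32)
print("tray rect",cv2.minAreaRect(w*1000))
# views
v=np.hstack([cv2.resize(sub,(400,400),interpolation=cv2.INTER_CUBIC),cv2.resize(cv2.imread("pics/scene0.png")[195:290,270:365],(400,400),interpolation=cv2.INTER_CUBIC)]);cv2.imwrite("pics/crop0.png",v)
E
```

```text
blue [0.59666983 0.13478049 0.184     ] red [ 0.58271139 -0.04730396  0.184     ] -4.383671811783607
180.0
[242 257  28  15 180] [255.63333333 263.65555556]
handle [0.43592415 0.05617033] ext 0.06170190260910802 yaw -18.8321669896203
tray rect ((434.35675048828125, 59.50652313232422), (88.37596130371094, 90.00700378417969), 72.16436004638672)
```

View pics/crop0.png

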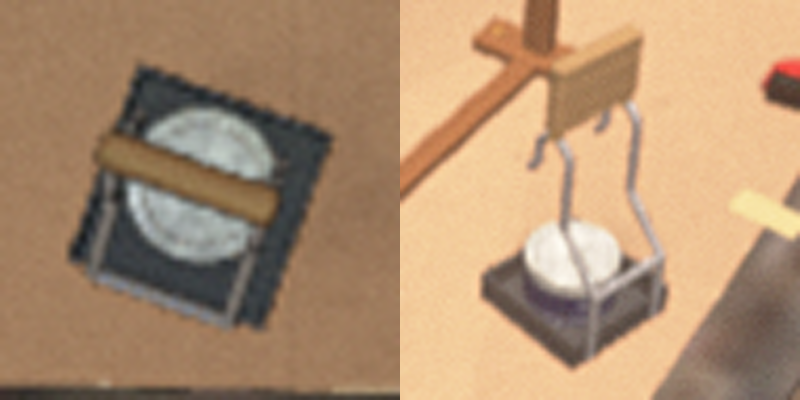

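The crop confirms the handle over the tray with the hooks open away from the robot, at a yaw of about -18°. I'll raise the tool and turn it.

Emit:
apply_moves(plan="-1 0 0 -1 0 0 100; -1 0 0 -1 0 0 100; -1 0 0 -1 0 0 100; 0 0 0 -1 0 0 100; 0 0 0 -1 0 0 100; 0 0 0 -1 0 0 100; 0 0 0 -1 0 0 100; 0 0 0 -1 0 0 100; 0 0 0 -1 0 0 100; 0 0 0 -0.3 0 0 100", grip_force=25)

```text
time: 2.43
tcp_pos: [0.2802, -0.5863, 0.3105]
tool_rot: [0.563, 0.427, -0.563, 0.427]
ft_force: [-1.0, -0.1, -0.4]
grip_width: 0.0953
```

```bash
cat >> h.py <<'E'
def to(target,yaw=None):
    s,r=st(); d=r.inv().apply(np.array(target)-s["tcp_pos"])/.025
    M=r.as_matrix(); y=np.degrees(np.arctan2(M[1,1],M[0,1]))
    want=R.from_matrix(np.array([[0,np.cos(a),np.sin(a)] if i==0 else [0,np.sin(a),-np.cos(a)] if i==1 else [-1,0,0] for i in range(3)])) if (a:=np.radians(y if yaw is None else yaw)) is not None else 0
    print("units",d.round(2),"yaw",y.round(2),"turn",(np.degrees((r.inv()*want).as_rotvec())/5).round(2))
E
python3 -c "
from h import *
to((.436,.057,.30),-18.3)"
```

```text
t 2.4333 tcp [ 0.2802 -0.5863  0.3105] F [-1.05 -0.1  -0.38] w 0.09528321803416404
[[ 0.     0.963 -0.269]
 [ 0.    -0.269 -0.963]
 [-1.    -0.    -0.   ]]
units [  0.42  -0.93 -26.46] yaw -15.62 turn [ 0.54 -0.    0.  ]
```

Emit:
apply_moves(plan="0 0 -0.5 0.5 0 0 100; 0 0 -1 0 0 0 100; 0 0 -1 0 0 0 100; 0 0 -1 0 0 0 100; 0 0 -1 0 0 0 100; 0 0 -1 0 0 0 100; 0 0 -1 0 0 0 100; 0 0 -1 0 0 0 100; 0 0 -1 0 0 0 100; 0 0 -1 0 0 0 100; 0 0 -1 0 0 0 100; 0 0 -1 0 0 0 100")

```text
time: 3.43
tcp_pos: [0.3707, -0.3052, 0.3095]
tool_rot: [-0.574, -0.412, 0.575, -0.413]
ft_force: [0.1, -0.2, -0.6]
grip_width: 0.0953
```

Emit:
apply_moves(plan="0 0 -1 0 0 0 100; 0 0 -1 0 0 0 100; 0 0 -1 0 0 0 100; 0 0 -1 0 0 0 100; 0 0 -1 0 0 0 100; 0 0 -1 0 0 0 100; 0 0 -1 0 0 0 100; 0 0 -1 0 0 0 100; 0 0 -1 0 0 0 100; 0 0 -1 0 0 0 100; 0 0 -0.5 0 0 0 100; 0 0 0 0 0 0 100")

```text
time: 4.43
tcp_pos: [0.4573, -0.0398, 0.3118]
tool_rot: [0.575, 0.411, -0.572, 0.416]
ft_force: [-1.1, -0.1, 0.6]
grip_width: 0.0949
```

```bash
python3 -c "
from h import *
to((.436,.057,.30),-18.3)"
```

```text
t 4.4333 tcp [ 0.4573 -0.0398  0.3118] F [-1.05 -0.15  0.55] w 0.09488783012290168
[[ 0.008  0.949 -0.316]
 [-0.003 -0.316 -0.949]
 [-1.     0.009  0.   ]]
units [ 0.45 -2.04 -3.4 ] yaw -18.45 turn [-0.03  0.   -0.1 ]
```

Emit:
apply_moves(plan="0 -0.6 -1 0 0 -0.1 100; 0 -0.6 -1 0 0 0 100; 0 -0.6 -0.9 0 0 0 100; 0 -0.2 -0.5 0 0 0 100; 0 0 0 0 0 0 100")

```text
time: 4.85
tcp_pos: [0.4358, 0.0573, 0.3118]
tool_rot: [-0.574, -0.412, 0.575, -0.413]
ft_force: [0.1, -0.6, 0.6]
grip_width: 0.0951
```

```bash
python3 -c "
from h import *
# grasp: grasp pt 2mm behind tcp, handle 0.182 -> tcp z 0.180
to((.436,.057,.180),-18.3)"
```

```text
t 4.85 tcp [0.4358 0.0573 0.3118] F [ 0.12 -0.56  0.58] w 0.0950608059190123
[[-0.     0.948 -0.319]
 [-0.002 -0.319 -0.948]
 [-1.     0.001  0.002]]
units [ 5.27  0.01 -0.  ] yaw -18.63 turn [-0.07  0.02 -0.01]
```

Emit:
apply_moves(plan="1 0 0 0 0 0 100; 1 0 0 0 0 0 100; 1 0 0 0 0 0 100; 1 0 0 0 0 0 100; 0.8 0 0 0 0 0 100; 0.4 0 0 0 0 0 100; 0 0 0 0 0 0 0; 0 0 0 0 0 0 0; 0 0 0 0 0 0 0; 0 0 0 0 0 0 0; 0 0 0 0 0 0 0; 0 0 0 0 0 0 0", grip_force=25)

```text
time: 5.85
tcp_pos: [0.441, 0.0478, 0.1854]
tool_rot: [0.578, 0.406, -0.572, 0.416]
ft_force: [0.2, 0.0, 0.6]
grip_width: 0.0607
```

```bash
python3 -c "
from h import *
to((.436,.057,.180),-18.3)
print(P('scene','caddy_handle'))"
```

```text
t 5.85 tcp [0.441  0.0478 0.1854] F [0.19 0.03 0.56] w 0.06065165259564338
[[ 0.015  0.946 -0.324]
 [-0.008 -0.324 -0.946]
 [-1.     0.017  0.002]]
units [ 0.21 -0.31 -0.28] yaw -18.91 turn [-0.12  0.03 -0.19]
[(array([0.4356, 0.0554, 0.1814]), 0.94)]
```

Emit:
apply_moves(plan="0.2 -0.3 -0.3 0 0 -0.2 0; 0 0 0 0 0 0 0; 0 0 0 0 0 0 0")

```text
time: 6.15
tcp_pos: [0.4369, 0.0585, 0.1816]
tool_rot: [-0.575, -0.411, 0.575, -0.412]
ft_force: [-0.0, 0.0, -0.5]
grip_width: 0.0364
```

```bash
python3 -c "
from h import *
to((.436,.057,.180),-18.3)"
```

```text
t 6.15 tcp [0.4369 0.0585 0.1816] F [-0.03  0.05 -0.49] w 0.03639052182710345
[[ 0.     0.946 -0.324]
 [-0.001 -0.324 -0.946]
 [-1.     0.001  0.001]]
units [ 0.06 -0.02  0.07] yaw -18.9 turn [-0.12  0.01 -0.01]
```

Emit:
apply_moves(plan="0.1 0 0 0 0 0 0; 0 0 0 0 0 0 0; 0 0 0 0 0 0 0; 0 0 0 0 0 0 0")

```text
time: 6.48
tcp_pos: [0.4366, 0.059, 0.1783]
tool_rot: [-0.575, -0.411, 0.575, -0.412]
ft_force: [-0.5, -0.5, -2.4]
grip_width: 0.0139
```

```bash
python3 -c "
from h import *
to((.436,.057,.180),-18.3)"
```

```text
t 6.4833 tcp [0.4366 0.059  0.1783] F [-0.47 -0.45 -2.37] w 0.013904670712760619
[[-0.     0.947 -0.323]
 [-0.001 -0.323 -0.947]
 [-1.     0.     0.001]]
units [-0.07  0.    0.09] yaw -18.82 turn [-0.1   0.01 -0.  ]
```

Gripped at 13.9 mm. Next I'll lift it and turn it to the rail's yaw.

Emit:
apply_moves(plan="-0.5 0 0 0 0 0 0; -1 0 0 0 0 0 0; -1 0 0 0 0 0 0; -1 0 0 0 0 0 0; -0.5 0 0 0 0 0 0; 0 0 0 -0.9 0 0 0; 0 0 0 -1 0 0 0; 0 0 0 -0.8 0 0 0; 0 0 0 0 0 0 0", grip_force=40)

```text
time: 7.23
tcp_pos: [0.4326, 0.0587, 0.2826]
tool_rot: [-0.517, -0.481, 0.524, -0.476]
ft_force: [0.9, 0.4, -3.2]
grip_width: 0.0139
```

Run:
```python
from h import *
to((.48,.14,.275),-4.4)
for c in("scene","top"):
    shot(c,f"pics/{c}1.png")
    for n in ["caddy","caddy_hook","caddy_lips","caddy_handle"]: print(c,n,P(c,n))
st()
```

```text
t 7.2333 tcp [0.4326 0.0587 0.2826] F [ 0.88  0.37 -3.21] w 0.013892771399945693
[[-0.012  0.996 -0.083]
 [-0.001 -0.083 -0.997]
 [-1.    -0.012  0.002]]
units [ 0.28  1.62 -3.4 ] yaw -4.78 turn [-0.08  0.02  0.14]
scene caddy [(array([ 0.3838, -0.2717, -0.0014]), 0.71)]
scene caddy_hook [(array([0.4276, 0.0575, 0.2526]), 0.7)]
scene caddy_lips [(array([0.4502, 0.0527, 0.2164]), 0.88)]
scene caddy_handle [(array([0.433 , 0.0557, 0.2879]), 0.76)]
top caddy []
top caddy_hook []
top caddy_lips []
top caddy_handle [(array([0.5895, 0.0408, 0.184 ]), 0.55)]
t 7.7333 tcp [0.4328 0.0587 0.2819] F [ 0.94  0.1  -3.75] w 0.013861308699502462
[[-0.012  0.996 -0.085]
 [-0.001 -0.085 -0.996]
 [-1.    -0.012  0.002]]
```

Emit:
apply_moves(plan="0 0.9 -0.8 0 0 0.1 0; 0 0.9 -0.8 0 0 0 0; 0 0.9 -0.8 0 0 0 0; 0 0.8 -0.8 0 0 0 0; 0 0 0 0 0 0 0")

```text
time: 8.15
tcp_pos: [0.53, 0.133, 0.2807]
tool_rot: [-0.521, -0.477, 0.523, -0.477]
ft_force: [-0.1, -0.0, -3.9]
grip_width: 0.0139
```

Run:
```python
from h import *
shot("scene","pics/scene2.png");shot("top","pics/top2.png")
for n in ["caddy_hook","caddy_lips","caddy_handle","blue_band","red_band"]: print(n,P("scene",n),P("top",n))
to((.597,.133,.28),-4.4)
a=cv2.imread("pics/scene2.png")[130:290,190:350];b=cv2.imread("pics/top2.png")[140:270,160:290]
cv2.imwrite("pics/c2.png",np.hstack([cv2.resize(a,(400,400),interpolation=cv2.INTER_CUBIC),cv2.resize(b,(400,400),interpolation=cv2.INTER_CUBIC)]))
```

```text
caddy_hook [(array([0.529 , 0.1289, 0.249 ]), 0.75)] [(array([7.476e-01, 2.721e-01, 6.000e-04]), 0.37)]
caddy_lips [(array([0.5462, 0.1258, 0.2157]), 0.89)] [(array([0.5891, 0.0362, 0.003 ]), 0.44)]
caddy_handle [(array([0.5305, 0.1301, 0.2854]), 0.62)] []
blue_band [(array([0.5966, 0.1318, 0.1783]), 0.59)] []
red_band [(array([ 0.5848, -0.0491,  0.1806]), 0.56)] [(array([ 0.584 , -0.0448,  0.1839]), 0.57)]
t 8.75 tcp [0.5272 0.1303 0.2817] F [ 0.2  -0.51 -3.67] w 0.013848870795047697
[[-0.002  0.996 -0.091]
 [-0.004 -0.091 -0.996]
 [-1.    -0.002  0.004]]
units [ 0.06  2.77 -0.36] yaw -5.23 turn [-0.17  0.05  0.02]
```

View pics/c2.png

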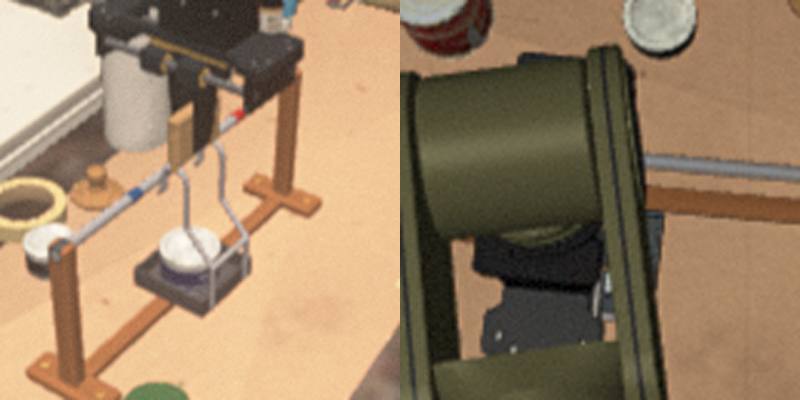

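The caddy, at (190,240) in the left crop, hangs level in front of the bar, with the blue band at (135,195) beside it. I'll advance it onto the bar.

Emit:
apply_moves(plan="0 0.8 -0.1 -0.2 0 0 0; 0 0.8 -0.1 0 0 0 0; 0 0.6 -0.1 0 0 0 0; 0 0.2 -0.1 0 0 0 0; 0 0 0 0 0 0 0")

```text
time: 9.17
tcp_pos: [0.5888, 0.1351, 0.2821]
tool_rot: [-0.517, -0.481, 0.519, -0.482]
ft_force: [0.0, 0.3, -3.1]
grip_width: 0.0137
```

Run:
```python
from h import *
for i in range(3): print(P("scene","caddy_hook"),P("scene","caddy_lips"),P("scene","blue_band")) if shot("scene","pics/scene3.png") is not None else 0
to((.597,.133,.28),-4.4)
a=cv2.imread("pics/scene3.png")[150:270,190:310]
cv2.imwrite("pics/c3.png",cv2.resize(a,(600,600),interpolation=cv2.INTER_CUBIC))
```

```text
[(array([0.5885, 0.1302, 0.2505]), 0.82)] [(array([0.6074, 0.1315, 0.2159]), 0.69)] [(array([0.5971, 0.1312, 0.1785]), 0.5)]
[(array([0.588 , 0.1334, 0.2502]), 0.96)] [(array([0.6059, 0.1274, 0.2169]), 0.96)] []
[] [(array([0.6049, 0.1261, 0.2174]), 0.89)] []
t 9.7667 tcp [0.5881 0.135  0.2825] F [-0.61  0.44 -4.08] w 0.013663061962999736
[[-0.001  0.997 -0.073]
 [-0.004 -0.073 -0.997]
 [-1.    -0.001  0.004]]
units [0.1  0.36 0.05] yaw -4.21 turn [0.04 0.05 0.01]
```

View pics/c3.png

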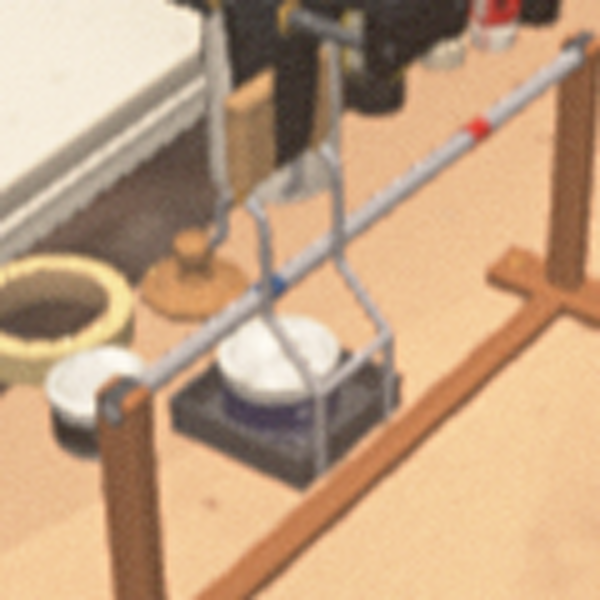

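The legs are just in front of the bar at (265,290), and the lips are beyond and above it. I need about 9 mm more in x, then I can start lowering.

Emit:
apply_moves(plan="0 0.35 0 0 0 0 0; 0 0 0 0 0 0 0")

```text
time: 9.93
tcp_pos: [0.5974, 0.1343, 0.2827]
tool_rot: [-0.517, -0.48, 0.519, -0.482]
ft_force: [0.3, 1.2, -2.4]
grip_width: 0.0138
```

Run:
```python
from h import *
to((.597,.133,.22),-4.4)
```

```text
t 9.9333 tcp [0.5974 0.1343 0.2827] F [ 0.29  1.22 -2.38] w 0.013769181807668973
[[-0.     0.997 -0.073]
 [-0.004 -0.073 -0.997]
 [-1.    -0.     0.004]]
units [ 2.51 -0.01  0.04] yaw -4.2 turn [0.04 0.05 0.  ]
```

Emit:
apply_moves(plan="0.6 0 0 0 0 0 0; 0.6 0 0 0 0 0 0; 0.3 0 0 0 0 0 0; 0 0 0 0 0 0 0")

```text
time: 10.27
tcp_pos: [0.5994, 0.1341, 0.2455]
tool_rot: [-0.518, -0.48, 0.518, -0.483]
ft_force: [-0.9, 0.4, -3.7]
grip_width: 0.0138
```

Run:
```python
from h import *
to((.597,.133,.22),-4.4)
shot("scene","pics/scene4.png"); print(P("scene","caddy_hook"),P("scene","caddy_lips"))
a=cv2.imread("pics/scene4.png")[150:250,200:300]
cv2.imwrite("pics/c4.png",cv2.resize(a,(600,600),interpolation=cv2.INTER_CUBIC))
```

```text
t 10.2667 tcp [0.5994 0.1341 0.2455] F [-0.87  0.39 -3.72] w 0.013826770722596577
[[ 0.002  0.997 -0.074]
 [-0.004 -0.074 -0.997]
 [-1.     0.002  0.003]]
units [ 1.02 -0.09  0.05] yaw -4.23 turn [ 0.03  0.04 -0.03]
[(array([0.5996, 0.1288, 0.2124]), 0.89)] [(array([0.5889, 0.0386, 0.179 ]), 0.28)]
```

View pics/c4.png

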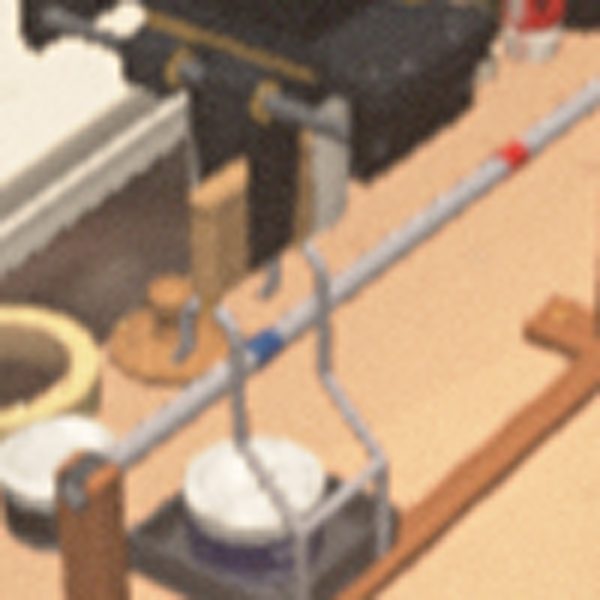

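The blue band, at (265,347), shows between the legs at (238,380) and (322,330), and the lip is just past the bar. I'll nudge about 5 mm towards +y and keep lowering.

Emit:
apply_moves(plan="0 -0.08 -0.2 0 0 0 0; 0.4 0 0 0 0 0 0; 0.3 0 0 0 0 0 0")

```text
time: 10.67
tcp_pos: [0.6005, 0.1404, 0.2345]
tool_rot: [0.521, 0.478, -0.515, 0.485]
ft_force: [-1.8, -0.2, -2.5]
grip_width: 0.0137
```

Run:
```python
from h import *
to((.597,.138,.218),-4.4)
```

```text
t 10.6667 tcp [0.6005 0.1404 0.2345] F [-1.77 -0.18 -2.51] w 0.013694481937771862
[[ 0.012  0.997 -0.074]
 [-0.002 -0.074 -0.997]
 [-1.     0.013  0.001]]
units [ 0.66 -0.14  0.1 ] yaw -4.24 turn [ 0.03  0.01 -0.14]
```

Emit:
apply_moves(plan="0 -0.14 0 0 0 -0.1 0; 0.4 0 0 0 0 0 0; 0.2 0 0 0 0 0 0")

```text
time: 10.92
tcp_pos: [0.5967, 0.1409, 0.2183]
tool_rot: [0.519, 0.48, -0.517, 0.482]
ft_force: [-7.4, -0.8, 11.2]
grip_width: 0.0136
```

Run:
```python
from h import *
to((.597,.138,.218),-4.4)
```

```text
t 10.9167 tcp [0.5967 0.1409 0.2183] F [-7.4  -0.76 11.22] w 0.01363000200739681
[[ 0.004  0.997 -0.073]
 [-0.001 -0.073 -0.997]
 [-1.     0.004  0.001]]
units [0.01 0.02 0.12] yaw -4.2 turn [ 0.04  0.01 -0.04]
```

Emit:
apply_moves(plan="-0.05 -0.08 0 0 0 0 0; 0 0 0 0 0 0 0")

```text
time: 11.08
tcp_pos: [0.5954, 0.1409, 0.2192]
tool_rot: [0.519, 0.48, -0.517, 0.483]
ft_force: [-0.8, 0.4, -1.8]
grip_width: 0.0134
```

Run:
```python
from h import *
to((.597,.138,.218),-4.4)
shot("scene","pics/scene5.png"); print(P("scene","caddy_hook"),P("scene","caddy_lips"),P("scene","blue_band"))
a=cv2.imread("pics/scene5.png")[150:250,200:300]
cv2.imwrite("pics/c5.png",cv2.resize(a,(600,600),interpolation=cv2.INTER_CUBIC))
```

```text
t 11.0833 tcp [0.5954 0.1409 0.2192] F [-0.81  0.44 -1.81] w 0.013428491416184615
[[ 0.006  0.997 -0.073]
 [-0.001 -0.073 -0.997]
 [-1.     0.006  0.001]]
units [0.05 0.07 0.11] yaw -4.21 turn [ 0.04  0.01 -0.07]
[(array([0.5953, 0.1375, 0.19  ]), 0.81)] [(array([0.6145, 0.1338, 0.1545]), 0.91)] [(array([0.5964, 0.1308, 0.18  ]), 0.58)]
```

View pics/c5.png

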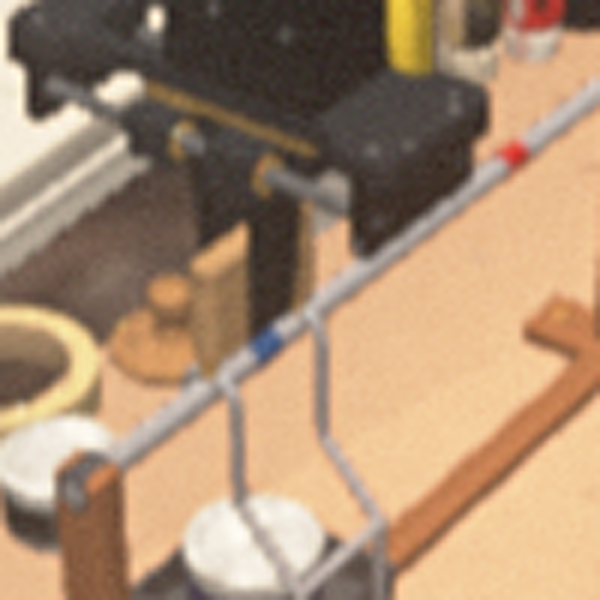

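The hooks sit on the bar and the blue band, at (265,345), is midway between them at (225,385) and (315,315). Releasing.

Emit:
apply_moves(plan="0 0 0 0 0 0 50; 0 0 0 0 0 0 50; 0 0 0 0 0 0 50; 0 0 0 0 0 0 50; 0 0 0 0 0 0 50; 0 0 0 0 0 0 50; 0 0 0 0 0 0 50; 0 0 0 0 0 0 50")

```text
time: 11.95
tcp_pos: [0.5965, 0.1411, 0.2224]
tool_rot: [0.52, 0.479, -0.516, 0.484]
ft_force: [0.2, 0.2, 0.1]
grip_width: 0.0472
```

Run:
```python
from h import *
to((.597,.138,.218),-4.4)
```

```text
t 11.95 tcp [0.5965 0.1411 0.2224] F [0.24 0.18 0.13] w 0.047196816687954946
[[ 0.009  0.997 -0.073]
 [-0.    -0.073 -0.997]
 [-1.     0.009 -0.   ]]
units [0.17 0.03 0.12] yaw -4.21 turn [ 0.04 -0.   -0.11]
```

Emit:
apply_moves(plan="-0.6 0 0 0 0 0 50; -1 0 0 0 0 0 50; -1 0 0 0 0 0 50; 0 0 0 0 0 0 50")

```text
time: 12.28
tcp_pos: [0.5945, 0.1409, 0.2865]
tool_rot: [0.518, 0.48, -0.518, 0.482]
ft_force: [0.2, -0.1, 1.7]
grip_width: 0.0474
```

Run:
```python
from h import *
shot("scene","pics/scene6.png"); print(P("scene","caddy_hook"),P("scene","caddy_handle"),P("scene","caddy"),P("scene","blue_band"))
to((.60,.215,.285),-4.4)
```

```text
[(array([0.5955, 0.1369, 0.1866]), 0.9)] [] [(array([0.5988, 0.1396, 0.0392]), 0.79)] [(array([0.5956, 0.1387, 0.2243]), 0.52)]
t 12.5333 tcp [0.5917 0.1405 0.2788] F [-0.11  0.34  0.49] w 0.047720978240598996
[[-0.008  0.997 -0.073]
 [-0.003 -0.073 -0.997]
 [-1.    -0.008  0.004]]
units [-0.26  0.11 -3.  ] yaw -4.21 turn [0.04 0.04 0.09]
```

Released; the caddy hangs at the blue band. Next I'll move behind its +y end, close the fingers and go down.

Emit:
apply_moves(plan="0 0.15 -1 0 0 0.1 0; 0 0 -1 0 0 0 0; 0 0 -1 0 0 0 0; 0 0 0 0 0 0 0; 0 0 0 0 0 0 0; 0 0 0 0 0 0 0; 0 0 0 0 0 0 0")

```text
time: 13.12
tcp_pos: [0.5978, 0.2149, 0.2674]
tool_rot: [-0.513, -0.482, 0.525, -0.479]
ft_force: [0.0, -0.2, -0.2]
grip_width: 0.0062
```

Run:
```python
from h import *
to((.602,.213,.224),-4.4)
```

```text
t 13.1167 tcp [0.5978 0.2149 0.2674] F [ 0.01 -0.22 -0.21] w 0.006183159780877331
[[-0.015  0.997 -0.076]
 [-0.009 -0.076 -0.997]
 [-1.    -0.014  0.01 ]]
units [1.73 0.2  0.05] yaw -4.36 turn [0.01 0.11 0.16]
```

Emit:
apply_moves(plan="0.9 0.2 0 0 0.1 0.15 0; 0.7 0 0 0 0 0 0; 0 0 0 0 0 0 0")

```text
time: 13.37
tcp_pos: [0.6033, 0.2117, 0.2272]
tool_rot: [0.52, 0.479, -0.519, 0.481]
ft_force: [0.3, 0.2, 0.2]
grip_width: 0.0001
```

Run:
```python
from h import *
to((.602,.18,.224),-4.4)
shot("scene","pics/scene7.png"); print(P("scene","caddy_hook"),P("scene","caddy_handle"))
a=cv2.imread("pics/scene7.png")[130:270,190:330]
cv2.imwrite("pics/c7.png",cv2.resize(a,(600,600),interpolation=cv2.INTER_CUBIC))
```

```text
t 13.3667 tcp [0.6033 0.2117 0.2272] F [0.33 0.17 0.2 ] w 9.088942631889618e-05
[[ 0.002  0.997 -0.079]
 [-0.001 -0.079 -0.997]
 [-1.     0.002  0.001]]
units [0.13 0.05 1.27] yaw -4.51 turn [-0.02  0.01 -0.03]
[(array([0.5958, 0.1364, 0.1879]), 0.57)] [(array([0.5916, 0.1404, 0.2219]), 0.7)]
```

View pics/c7.png

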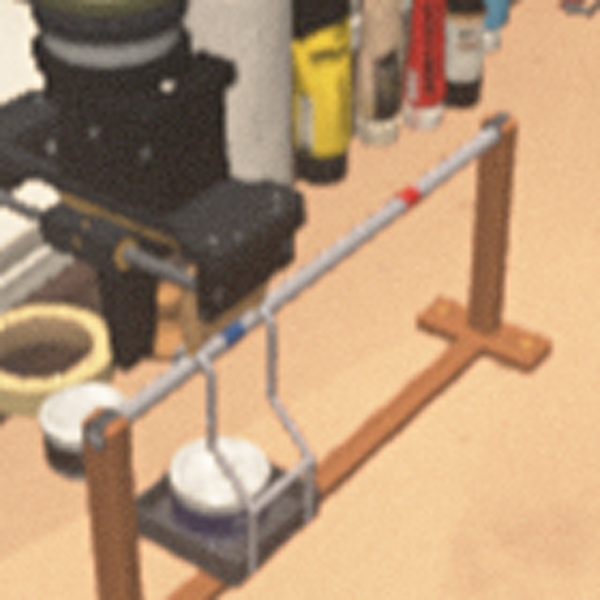

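The caddy hangs freely with the blue band still between the hooks, and the closed fingers, at (130,320), are behind its +y end. Pushing along the bar.

Emit:
apply_moves(plan="0.1 0 0.4 0 0 0 0; 0 0 0.4 0 0 0 0; 0 0 0.3 0 0 0 0; 0 0 0.3 0 0 0 0; 0 0 0.3 0 0 0 0; 0 0 0.3 0 0 0 0; 0 0 0.3 0 0 0 0; 0 0 0.3 0 0 0 0")

```text
time: 14.18
tcp_pos: [0.6016, 0.1429, 0.2351]
tool_rot: [0.525, 0.477, -0.513, 0.483]
ft_force: [-0.3, 1.6, -1.7]
grip_width: -0.0
```

Run:
```python
from h import *
shot("scene","pics/scene8.png"); print(P("scene","caddy_hook"),P("scene","caddy_handle"),P("scene","caddy"))
to((.590,.004,.224),-4.4)
```

```text
[(array([0.5941, 0.0995, 0.1899]), 0.81)] [(array([0.5922, 0.0982, 0.2259]), 0.92)] [(array([0.596 , 0.1074, 0.0399]), 0.81)]
t 14.3833 tcp [0.6018 0.1432 0.2351] F [ 0.31 -0.21 -1.13] w 0.00033263238524200455
[[ 0.017  0.997 -0.079]
 [ 0.005 -0.079 -0.997]
 [-1.     0.017 -0.006]]
units [ 0.41 -0.04  5.59] yaw -4.53 turn [-0.02 -0.07 -0.19]
```

Emit:
apply_moves(plan="0.3 0 0.3 0 -0.1 -0.2 0; 0.1 0 0.3 0 0 0 0; 0 0 0.3 0 0 0 0; 0 0 0.3 0 0 0 0; 0 0 0.3 0 0 0 0; 0.1 0 0.3 0 0 0 0; 0 0 0.3 0 0 0 0; 0 0 0.3 0 0 0 0; 0 0 0.3 0 0 0 0; 0 0 0.3 0 0 0 0; 0 0 0.3 0 0 0 0")

```text
time: 15.3
tcp_pos: [0.5967, 0.0578, 0.2246]
tool_rot: [0.521, 0.481, -0.516, 0.48]
ft_force: [1.1, 3.9, 2.2]
grip_width: 0.0006
```

Run:
```python
from h import *
shot("scene","pics/scene8.png"); print(P("scene","caddy_hook"),P("scene","caddy_handle"),P("scene","caddy"),P("scene","red_band"))
to((.587,-.004,.224),-4.4)
```

```text
[(array([0.5885, 0.0128, 0.1871]), 0.84)] [(array([0.585 , 0.0119, 0.2247]), 0.91)] [(array([0.5883, 0.0141, 0.0389]), 0.94)] [(array([ 0.5819, -0.0465,  0.1793]), 0.43)]
t 15.55 tcp [0.5964 0.0581 0.2238] F [-0.11 -0.96 -0.7 ] w 0.0007327657673443129
[[ 0.002  0.997 -0.076]
 [ 0.004 -0.076 -0.997]
 [-1.     0.002 -0.004]]
units [-0.02 -0.19  2.5 ] yaw -4.34 turn [ 0.01 -0.04 -0.02]
```

Emit:
apply_moves(plan="0 -0.15 0.3 0 0 0 0; 0 0 0.3 0 0 0 0; 0 0 0.3 0 0 0 0; 0 0 0.3 0 0 0 0; 0 0 0.3 0 0 0 0; 0 0 0.25 0 0 0 0; 0 0 0 0 0 0 0")

```text
time: 16.13
tcp_pos: [0.5886, 0.0122, 0.2234]
tool_rot: [0.52, 0.482, -0.516, 0.48]
ft_force: [0.4, -0.3, 0.7]
grip_width: 0.0005
```

Run:
```python
from h import *
shot("scene","pics/scene9.png")
for i in range(2): print(P("scene","caddy_hook"),P("scene","caddy_handle"),P("scene","caddy"),P("scene","red_band")); shot("scene","pics/scene9.png")
to((.587,-.002,.224),-4.4)
a=cv2.imread("pics/scene9.png")[140:240,220:320]
cv2.imwrite("pics/c9.png",cv2.resize(a,(600,600),interpolation=cv2.INTER_CUBIC))
```

```text
[(array([ 0.5833, -0.0349,  0.1898]), 0.68)] [(array([ 0.5805, -0.032 ,  0.2231]), 0.8)] [(array([ 0.5823, -0.034 ,  0.0389]), 0.91)] []
[(array([ 0.5852, -0.033 ,  0.1875]), 0.57)] [(array([ 0.5831, -0.0354,  0.2246]), 0.75)] [(array([ 0.5816, -0.0306,  0.0382]), 0.68)] []
t 16.6833 tcp [0.5889 0.0142 0.2236] F [ 0.51 -0.06  0.  ] w 0.00039237959951640434
[[ 0.003  0.997 -0.072]
 [ 0.007 -0.072 -0.997]
 [-1.     0.002 -0.007]]
units [-0.02 -0.03  0.65] yaw -4.1 turn [ 0.06 -0.08 -0.03]
```

View pics/c9.png

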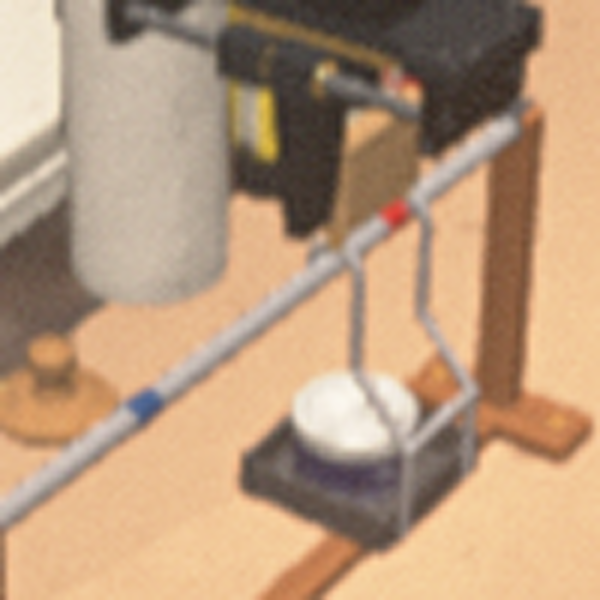

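The red band, at (396,214), is about 12 mm beyond the middle of the hooks, at about (381,227). One small push more.

Emit:
apply_moves(plan="0 0 0.3 0 0 0 0; 0 0 0.2 0 0 0 0; 0 0 0 0 0 0 0")

```text
time: 16.93
tcp_pos: [0.5882, 0.0021, 0.2237]
tool_rot: [0.52, 0.484, -0.514, 0.481]
ft_force: [-0.4, 0.3, -0.3]
grip_width: 0.0004
```

Run:
```python
from h import *
shot("scene","pics/scene10.png")
for i in range(3): print(P("scene","caddy_hook"),P("scene","caddy_handle"),P("scene","caddy"),P("scene","red_band")); shot("scene","pics/scene10.png")
to((.587,-.0,.224),-4.4)
a=cv2.imread("pics/scene10.png")[150:210,270:330]
cv2.imwrite("pics/c10.png",cv2.resize(a,(600,600),interpolation=cv2.INTER_CUBIC))
```

```text
[(array([ 0.5829, -0.0449,  0.1867]), 0.96)] [(array([ 0.5808, -0.0446,  0.2243]), 0.96)] [(array([ 0.5843, -0.0448,  0.0381]), 0.67)] [(array([ 0.6001, -0.0485,  0.1497]), 0.19)]
[(array([ 0.584 , -0.0432,  0.1876]), 0.57)] [(array([ 0.5832, -0.047 ,  0.2214]), 0.7)] [(array([ 0.5836, -0.0464,  0.039 ]), 0.96)] [(array([7.514e-01, 2.724e-01, 2.000e-04]), 0.63)]
[(array([ 0.5819, -0.045 ,  0.1887]), 0.91)] [(array([ 0.5825, -0.0432,  0.2244]), 0.68)] [(array([ 0.5806, -0.0411,  0.0389]), 0.77)] []
t 17.7333 tcp [0.5882 0.003  0.2238] F [ 0.26  0.29 -0.07] w 0.0002473906103246773
[[ 0.004  0.998 -0.069]
 [ 0.009 -0.07  -0.998]
 [-1.     0.003 -0.01 ]]
units [-0.01 -0.04  0.12] yaw -3.99 turn [ 0.08 -0.11 -0.03]
```

View pics/c10.png

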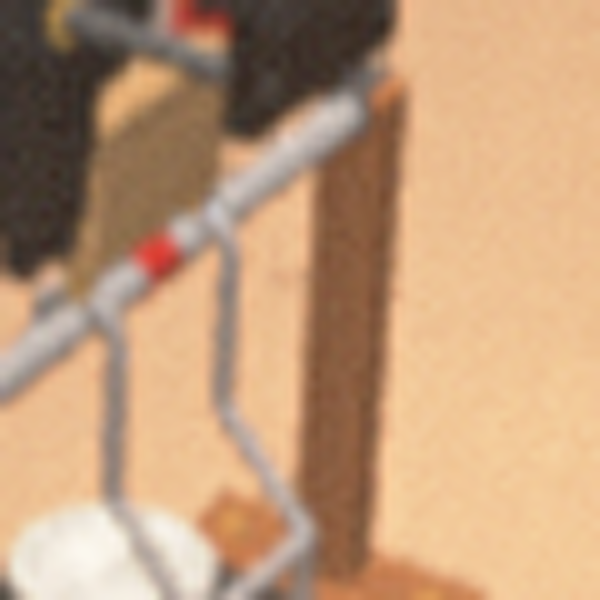

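Centred: the hooks cross the bar at (100,300) and (215,218), and the red band is at (157,256). Backing off and up.

Emit:
apply_moves(plan="0 0 -0.5 0 0 0 0; 0 0 -0.6 0 0 0 0; -0.4 0 -0.6 0 0 0 0; -1 0 -0.3 0 0 0 0; -1 0 0 0 0 0 0; -1 0 0 0 0 0 0; 0 0 0 0 0 0 0")

```text
time: 18.32
tcp_pos: [0.59, 0.0593, 0.3091]
tool_rot: [0.519, 0.486, -0.515, 0.478]
ft_force: [1.3, 0.6, 1.0]
grip_width: 0.0003
```

Run:
```python
from h import *
for i in range(3): shot("scene","pics/scene11.png");print(P("scene","caddy_hook"),P("scene","caddy_handle"),P("scene","caddy"),P("scene","red_band"))
for n in["jar","bean_tin","baren_1","roller_red"]: print(n,P("scene",n))
st()
a=cv2.imread("pics/scene11.png")[150:230,260:340]
cv2.imwrite("pics/c11.png",cv2.resize(a,(600,600),interpolation=cv2.INTER_CUBIC))
```

```text
[(array([ 0.5853, -0.0436,  0.1878]), 0.89)] [(array([ 0.5825, -0.0465,  0.2232]), 0.6)] [(array([ 0.5842, -0.0421,  0.0382]), 0.96)] []
[(array([ 0.5816, -0.0478,  0.1881]), 0.93)] [(array([ 0.5808, -0.0435,  0.2253]), 0.88)] [(array([ 0.5808, -0.0422,  0.039 ]), 0.76)] []
[(array([ 0.5848, -0.0437,  0.1859]), 0.8)] [(array([ 0.5828, -0.0432,  0.2213]), 0.74)] [(array([ 0.5786, -0.0434,  0.0397]), 0.76)] []
jar [(array([ 0.4675,  0.2886, -0.0022]), 0.65)]
bean_tin [(array([0.7515, 0.2706, 0.0011]), 0.72)]
baren_1 [(array([ 7.771e-01, -4.890e-02,  3.000e-04]), 0.48)]
roller_red [(array([ 0.3863, -0.2768,  0.0004]), 0.81)]
t 19.2667 tcp [0.5879 0.058  0.3028] F [ 0.14 -0.55  0.11] w 0.00019786494134453137
[[-0.013  0.997 -0.071]
 [ 0.011 -0.07  -0.997]
 [-1.    -0.013 -0.01 ]]
```

View pics/c11.png

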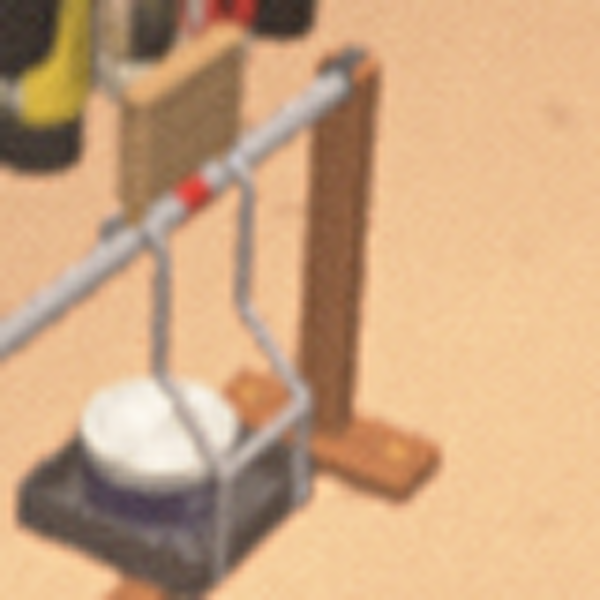

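The caddy hangs free, with the red band at (192,192) midway between the hooks at (150,222) and (237,160). The bystanders haven't moved. Handing in.

```bash
python3 -c "
from workcell import manip
print(manip.job_done())"
```

```text
the job is handed in; nothing more can be done
None
```

The caddy now hangs by both hooks at the red band, untouched by the robot, and I handed the job in at about 19 s of the 59 s allowed. No verdict was reported.

- **At the blue band:** I gripped the caddy by its handle, lifted it and turned it to the rail. I lowered it with the blue band between its hooks and let go. It touched the bar on the way down, with about 13 N at most. After release the force was near zero.
- **Along the rail:** I pushed the handle's end with closed fingers to the red band, then backed off and raised the arm.
- **Last checks:** In the final picture the red band is midway between the hooks, within 1 or 2 mm. The networks put the hook point at y about -0.045, and the band was measured earlier at -0.045 to -0.049. The underside is at 39 mm (40 mm expected). All four bystanders are where they started, to within a few mm, which is the detector's noise.
- **What disagreed:** In the last pictures the network either missed the red band or gave a wrong spot, so I judged the final centring from the picture and the earlier measurements. The "top" camera was blocked by the arm during the hooking, so I relied on the "scene" camera and the force reading there.

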